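# Slide the clay box down the drying lane

### The job

Push the lidded clay box with your fingertips off the open end of the drying board and down the lane between the two wooden rails until the whole box stands on the pale plaster slab at the closed end, then back away. The clay is not fired yet: neither the box nor your fingers may touch the rails or the end bar, and the box must slide flat on the board, never lifted or tipped. Leave everything else where it stands.

Things in the scene. Friction and masses are not known exactly. Their poses are not given: they have to be found in the camera images.
- claybox: Sizes here are in mm. Lidded box of leather-hard grey-brown clay, 100 (its x) x 96 (its y) x 50 mm high, 0.4 to 0.85 kg, closed and rigid, standing loose on the open end of the board. Origin at the centre of its underside, z up. At the start its x points roughly (within about 15 degrees) down the lane, and its centre is up to 30 mm to the side of the lane's centre line.
- claybox_center (a point): Centre of the clay box, half-way up (25 above its underside).
- board: Plywood drying board, fixed, 505 x 290 x 12 thick, flat on the table, so its top is 12 above the table. Its x runs along the lane, from the open end towards the closed end (roughly to the robot's right); z up; the origin is on the lane's centre line at table height. The board reaches from x = -270 to x = +235 and y = -145 to +145; from x = -270 to -100 it is bare (the open end, where the box starts).
- rails: Two straight wooden rails and an end bar fixed on the board, all 18 wide and 30 high above the board's top; same origin and axes as the board. The rails run from x = -100 to +228 with inner faces at y = +61 and -61 (lane 122 wide); the end bar closes the lane with its inner face at x = +210. Nothing covers the lane.
- bat_center (a point): Centre of the plaster slab, at its top, flush with the board's top. The slab is 150 long (x = +60 to +210 of the board, up to the end bar) and fills the lane's width. Same axes as the board.
- lane_mouth (a point): On the lane's centre line at the rails' open ends (x = -100 of the board), on the board's top. Same axes as the board.
- pot_a: Small bisque cup, 52 wide, 40 mm high, on the board outside one rail; a bystander to leave alone. Origin at its underside.
- pot_b: Small bisque bowl, 52 wide, 35 mm high, on the board outside the other rail; a bystander to leave alone. Origin at its underside.
- hive: Solid beehive-shaped clay form, 72 wide, 90 mm high, past the closed end of the lane; a bystander to leave alone. Origin at its underside.
- cup: White glazed cup, 72 wide, 80 mm high, past the closed end of the lane; a bystander to leave alone. Origin at its underside.
- brush: Brush lying on the table near the robot; a bystander to leave alone. Origin at its underside.
- brick: Yellowish brick, 110 x 60 x 45 mm, past the open end of the lane; a bystander to leave alone. Origin at its underside.
- weight: Round steel weight with a small knob, 60 wide, 40 mm high, past the open end of the lane; a bystander to leave alone. Origin at its underside.
There are look-alikes about, which are no part of the job. What is shaped like the claybox but red or yellow is not meant.

How it is judged:
At the end, for the whole second after the job is handed in: The clay box rests flat on the plaster slab at the closed end: its centre within 25 mm of the slab's centre along the lane and within 13 mm of it across the lane, at rest (x of claybox_center in the frame of bat_center between -0.025 and 0.025 m and y of claybox_center in the frame of bat_center between -0.013 and 0.013 m and height (world z) of claybox_center between 0.033 and 0.041 m and angle between claybox's own z axis and vertical below 0.05 rad and linear speed of claybox below 0.01 m/s and angular speed of claybox below 0.05 rad/s); the robot touches nothing.
It fails at once if the clay box touches a rail or the end bar (contact force between claybox and rails above 0.3 N).
It fails at once if the robot touches a rail or the end bar (contact force between any of the fingers, the arm and rails above 0.5 N).
It fails at once if the clay box is lifted or tipped (height (world z) of claybox_center above 0.045 m or angle between claybox's own z axis and vertical above 0.12 rad).
It fails at once if the clay box falls off the board (height (world z) of claybox_center below 0.028 m).
It fails at once if another thing on the table is shifted by more than 15 mm (distance of any of pot_a, pot_b, hive, cup, brush, brick, weight from where it was at the start of the episode above 0.015 m).
It also fails if it takes over 64 s, if anything falls off the work surface, if the arm or the gripper's body presses on something with over 40 N, if the wrist force passes 120 N, or if a joint passes its speed limit or range.

### The arm

A 7-joint arm with a two-finger parallel gripper is mounted at the origin on the work surface. World frame = base frame: x ahead of the robot, y to its left, z up, the work surface at z = 0. Lengths are in m, angles in rad, forces in N, time in s.
With the tool pointing down it reaches from about 0.425 to 0.875 m from the base axis. Payload 8.4 kg.
Tool frame: the origin (TCP) lies on the centre line of the jaws, within the pads' length; the fingertips stand 17 mm ahead of it and the grasp point (between the pads) lies 2 mm behind it; z points along the fingers, y is the line along which they close (so a half turn about z gives the same grasp; the last joint's range is limited). The gripper opens to 87 mm and grips with 3 to 60 N. Pads are 19 mm wide; open, the fingers measure 117 mm over their backs; the gripper's body (75 mm by 190 mm) begins 51 mm behind the grasp point.
Start: joints at [-1.301, 0.333, 0.04, 1.465, -0.013, 1.343, -0.059], TCP at [0.234, 0.606, 0.24] pointing down, gripper open.
Joint ranges: [-2.58, 2.58], [-0.38, 2.09], [-1.3, 1.39], [0.25, 2.4], [-1.5, 4.64], [0.08, 2.09], [-2.65, 2.65]. Speed limits (rad/s): [2.22, 2.22, 2.79, 2.79, 3.14, 3.14, 3.14].

### API

Orientations are given as [roll, pitch, yaw] about the fixed x, y, z axes, in that order (R = Rz(yaw) Ry(pitch) Rx(roll)).
In Python, from bench import env gives the robot as it stands.
- The arm moves only by the tool step_arm, never from a script. Its argument "moves" is a list of rows, each a list of 6 numbers: the shift along the world's x, y, z in m, then the turn, a rotation vector about the world's x, y, z in degrees. A call has 1 to 20 rows; each row shifts and turns the commanded pose from where the row before left it; what a row does not reach is not made up. A row lasts 1/8 s, in which the tool goes at most 62.5 mm and 10.7 degrees, less where a joint would pass 70% of its speed; a pose out of reach is approached as far as the arm can. A call is refused whole if a number of a shift passes 0.0625 or a number of a turn 10.7, either way. A call with a gripper value outside its range is refused whole. "fingers" is the finger opening in m, from 0 to 0.087, set as the call begins (left out, the last holds). The fingers move at their own pace and stop on an object; the grip force is fixed at half the most. Time passes only in rows, so rows that do not move let the fingers close. It gives the time, the measured TCP pose, the force, the opening and the grip force at its end, in the units of the state.
- env.get_obs(): the state, without advancing time (a new reading comes with each control period).
- env.get_image(name): name is "scene" or "top" or "wrist"; returns a dict with "color" (420x560x3 uint8, blue, green, red), "fovy" (degrees; the focal length in pixels is half the picture's height over the tangent of half this angle, whatever the lens; pixels are square), "cx", "cy" (the principal point, pixels), "rvec" (rotation vector, rad) and "tvec" (3), from world to camera coordinates, as OpenCV has them; the wrist camera has in their place "mount" (4x4, takes a point from camera to tool coordinates, whose origin is the TCP and whose axes are the flange's). Camera axes: x right, y down, z forward; pixel columns grow to the right and rows downward; lengths in m; the calibration is good to about 2 mm. A picture is of the moment at which its call begins: read the wrist's pose just before it. There is no depth.
- env.sign_off(): hands the job in; it is judged then, once.
The state is a dict: "time": time; "qpos": joint angles; "dq": joint speeds; "joint_torque": joint torques, N m; "tcp_pos": TCP position; "tcp_rot": TCP orientation; "contact_force": force on the tool from outside, world axes, zero at the start; "torque": the same for the moment, N m; "width": opening from 0.0 (shut) to 1.0 (fully open); "finger_force": force on a finger pad.
Only numpy, scipy, OpenCV 4.12 (cv2) and the standard library are available. Lean on these libraries where they do the work, as an engineer would, in place of code of your own. Each camera call takes 0.05 s, during which the arm holds its last target. There are 200 camera calls.

## Working session

There is one attempt and no reset: what is moved stays moved. The work goes in short steps, Python scripts to look and compute and a tool call to move; the robot and the scene stay as the last step left them, time stands still between calls to the robot, and variables do not carry over. Pictures are saved under pics/ and viewed, at most 10 in all, crops included, and the job is handed in when it is done.

Besides the shell and the picture viewer there is one more tool, called after "Emit:" by a JSON object that holds its "method" and its "body", one argument or row to a line. step_arm: Moves the arm, as the interface text tells. Its arguments: {"type":"object","properties":{"moves":{"type":"array"},"fingers":{"type":"number"}},"required":["moves"]}

```bash
mkdir -p pics; cat > h.py <<'E'
import numpy as np, cv2
from bench import env
def cam(im):
    h,w=im["color"].shape[:2]; f=h/2/np.tan(np.radians(im["fovy"])/2)
    K=np.array([[f,0,im["cx"]],[0,f,im["cy"]],[0,0,1.]])
    R=cv2.Rodrigues(np.array(im["rvec"],float))[0]; return K,R,np.array(im["tvec"],float).ravel()
def ray(im,uv,z):
    K,R,t=cam(im); uv=np.atleast_2d(np.array(uv,float))
    d=(np.c_[uv,np.ones(len(uv))]@np.linalg.inv(K).T)@R; c=-R.T@t
    return c+d*((z-c[2])/d[:,2])[:,None]
def proj(im,P):
    K,R,t=cam(im); return cv2.projectPoints(np.array(P,float).reshape(-1,3),cv2.Rodrigues(R)[0],t,K,None)[0][:,0]
E
python3 - <<'E'
from h import *
for n in("top","scene"):
    im=env.get_image(n); cv2.imwrite(f"pics/{n}0.png",im["color"]); np.save(f"pics/{n}0.npy",im,allow_pickle=True)
    K,R,t=cam(im); print(n,K[0,0],-R.T@t)
print(env.get_obs())
E
```

```text
top 395.91426163978963 [0.42066619 0.05602193 1.18370898]
scene 538.5236181321661 [ 1.28048781 -0.7561452   1.13029886]
{'time': 0.1, 'qpos': array([-1.30121056,  0.33382317,  0.03986141,  1.46615448, -0.01336564,
        1.34329338, -0.05848449]), 'dq': array([-1.14222739e-03, -2.81249954e-03,  1.17011053e-05, -5.26475016e-04,
       -1.58735706e-03, -5.29507282e-05, -2.14712607e-03]), 'joint_torque': array([ 4.02972699e-03, -6.57812977e+01,  1.33983415e+00, -4.04713976e+01,
       -5.96526149e-02,  4.09524771e-02,  8.30016324e-05]), 'tcp_pos': array([0.23420119, 0.60592891, 0.23877295]), 'tcp_rot': array([-3.14018487e+00,  1.23352401e-04,  2.77282627e+00]), 'contact_force': array([-0.50001857, -0.87517282,  0.81376314]), 'torque': array([0.01937101, 0.00393398, 0.00716169]), 'finger_force': 0.0, 'width': 1.0019327801815283}
```

View pics/top0.png

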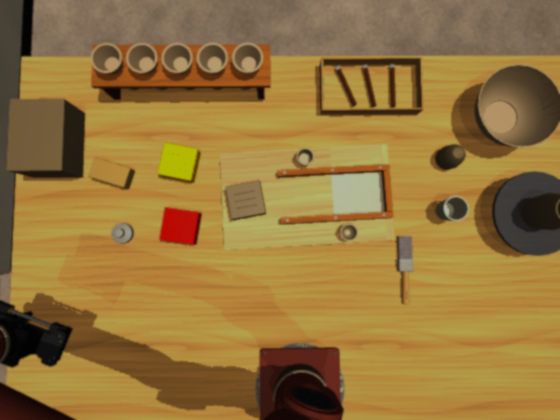

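View pics/scene0.png

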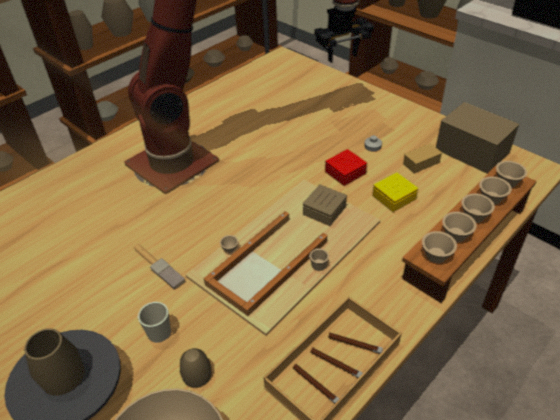

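The top view shows the box at about (246,200), the rails at rows 172 and 219 (columns 280–390), the end bar at column 388 and the slab at (358,194). The scene view agrees. Next I measure these.

```bash
python3 - <<'E'
from h import *
im=np.load("pics/top0.npy",allow_pickle=True).item(); c=im["color"]
hsv=cv2.cvtColor(c,cv2.COLOR_BGR2HSV)
for p in [(330,171),(330,219),(388,195),(246,190),(358,194),(232,230),(300,195),(210,200),(340,165)]: print(p,hsv[p[1],p[0]])
cv2.imwrite("pics/crop1.png",cv2.resize(c[135:260,210:400],None,fx=4.2,fy=4.2,interpolation=cv2.INTER_CUBIC))
E
```

```text
(330, 171) [ 13 189 155]
(330, 219) [ 13 213 159]
(388, 195) [ 13 212 168]
(246, 190) [ 18 115 138]
(358, 194) [ 35  49 184]
(232, 230) [ 26 121 179]
(300, 195) [ 27 120 180]
(210, 200) [ 17 176 180]
(340, 165) [ 25 128 169]
```

View pics/crop1.png

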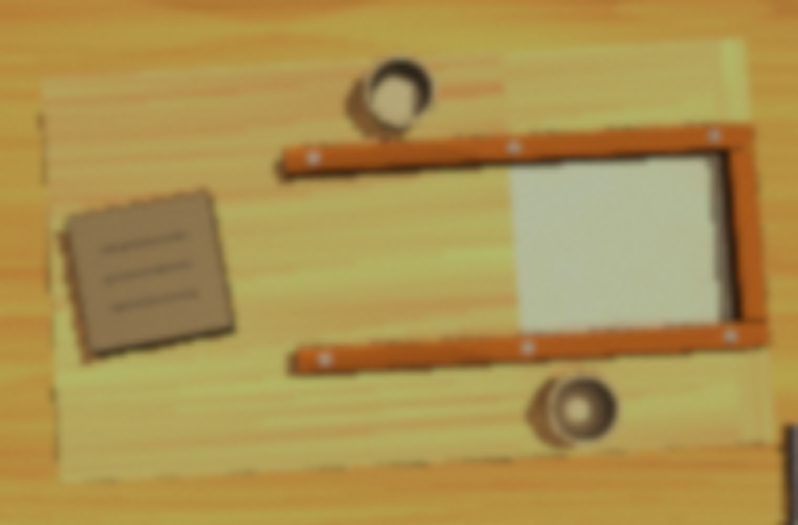

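The crop shows clean rail tops. The box is turned about 10° in the image and the rails about 3°.

```bash
cat >> h.py <<'E'
def box(im,roi,m=None):
    """box centre (xy) & top rect from a colour mask; rays onto z=.062"""
    x0,y0,x1,y1=roi; hsv=cv2.cvtColor(cv2.GaussianBlur(im["color"],(3,3),0),cv2.COLOR_BGR2HSV)
    m=np.zeros(hsv.shape[:2],np.uint8); m[y0:y1,x0:x1]=(cv2.inRange(hsv,(8,60,95),(24,135,158)))[y0:y1,x0:x1]
    m=cv2.morphologyEx(m,cv2.MORPH_CLOSE,np.ones((5,5))); m=cv2.morphologyEx(m,cv2.MORPH_OPEN,np.ones((5,5)))
    k=max(cv2.findContours(m,cv2.RETR_EXTERNAL,cv2.CHAIN_APPROX_NONE)[0],key=cv2.contourArea)
    P=ray(im,k[:,0],.062)[:,:2]; return cv2.minAreaRect((P*1000).astype(np.float32)),P,k
E
python3 - <<'E'
from h import *
im=np.load("pics/top0.npy",allow_pickle=True).item(); c=im["color"]
hsv=cv2.cvtColor(c,cv2.COLOR_BGR2HSV)
m=cv2.inRange(hsv,(5,175,110),(15,255,255)); z=np.zeros_like(m); z[155:230,272:396]=m[155:230,272:396]; m=z
def mid(rows,cols,axis):
    pts=[]
    for s in (cols if axis==0 else rows):
        r=[i for i in (rows if axis==0 else cols) if (m[i,s] if axis==0 else m[s,i])]
        if len(r)>2: pts.append((s,np.mean(r)) if axis==0 else (np.mean(r),s))
    P=ray(im,pts,.042)[:,:2]
    l=cv2.fitLine(P.astype(np.float32),cv2.DIST_HUBER,0,.001,.001).ravel(); return l,P
A,PA=mid(range(158,184),range(284,380),0); B,PB=mid(range(208,230),range(284,380),0); E_,PE=mid(range(180,210),range(378,396),1)
for l in(A,B,E_): 
    print(l, np.degrees(np.arctan2(l[1],l[0])))
d=A[:2]*np.sign(-A[1]); d2=B[:2]*np.sign(-B[1]); d=(d+d2);d/=np.linalg.norm(d); n=np.array([-d[1],d[0]])
a,b=A[2:]@n,B[2:]@n; print("sep (expect .140)",a-b); e=E_[2:]@d
ys=(a+b)/2; o=n*ys+d*(e-.219)
print("yaw",np.degrees(np.arctan2(d[1],d[0])),"origin",o)
# check rail start
s=[ (P@d).min()-o@d for P in(PA,PB)]; print("starts",s)
R,P,k=box(im,(222,172,276,228)); print("box",R,"board frame",(np.array(R[0])/1000-o)@np.c_[d,n])
np.savez("board.npz",o=o,d=d,n=n)
T=o+np.array([[x,y] for x,y in[(-.27,-.145),(-.27,.145),(.235,.145),(.235,-.145)]])@np.c_[d,n].T
print("board corners px",proj(im,np.c_[T,np.full(4,.012)]))
S=np.load("pics/scene0.npy",allow_pickle=True).item()
print("scene px",proj(S,np.c_[T,np.full(4,.012)]).round(), proj(S,[*(R[0][0]/1000,R[0][1]/1000),.062]))
print("bat centre",o+.135*d)
E
```

```text
[ 0.04904122 -0.99879676  0.6314376  -0.10232116] -87.18901
[ 0.05337819 -0.9985744   0.4906868  -0.10049364] -86.94019
[ 0.99858254  0.05322533  0.557729   -0.26245594] 3.0510285
sep (expect .140) 0.14047253
yaw -87.064606 origin [ 0.55807495 -0.04315048]
starts [np.float64(-0.07374880554281558), np.float64(-0.0877107822013516)]
box ((539.5879516601562, 152.0004425048828), (102.60990142822266, 109.46304321289062), 9.321453094482422) board frame [-0.19584158 -0.0084691 ]
board corners px [[223.46886913 249.8987637 ]
 [219.08812745 152.91103856]
 [386.60700298 143.88965508]
 [394.15883676 240.13114281]]
scene px [[303. 179.]
 [380. 219.]
 [265. 333.]
 [184. 274.]] [[323.08570971 197.55559156]]
bat centre [ 0.56498826 -0.17797336]
```

```bash
python3 - <<'E'
from h import *
im=np.load("pics/top0.npy",allow_pickle=True).item(); b=np.load("board.npz"); o,d,n=b["o"],b["d"],b["n"]; M=np.c_[d,n]
c=np.array([(65,215),(208,190),(235,330),(90,355)])/4.2+[210-.4,135-.4]
P=ray(im,c,.062)[:,:2]; Q=(P-o)@M; print((Q*1000).round(1), Q.mean(0))
ax=(P[1]-P[0]+P[2]-P[3]); ay=(P[0]-P[3]+P[1]-P[2])
print("len",np.linalg.norm(ax)/2,np.linalg.norm(ay)/2)
w=np.degrees(np.arctan2(ax[1],ax[0])); w2=np.degrees(np.arctan2(ay[1],ay[0])); print("x yaw",w,"y yaw",w2,"lane",np.degrees(np.arctan2(d[1],d[0])))
th=np.radians((w+w2-90)/2); C=P.mean(0); u=np.array([np.cos(th),np.sin(th)])
for s in(.075,.06): print("tcp at",C-u*s)
E
```

```text
[[-250.2   37.2]
 [-152.4   48.9]
 [-139.2  -47.5]
 [-237.7  -58.9]] [-0.19486191 -0.00509629]
len 0.09886929675380221 0.097108137064746
x yaw -80.34265848579284 y yaw 10.543449043458255 lane -87.064606
tcp at [0.52985349 0.22503242]
tcp at [0.5324841  0.21026489]
```

Emit:
{"method": "step_arm", "body": {
  "moves": [
    [0.0296,-0.0378,-0.01,0,0,-5.9],
    [0.0296,-0.0378,-0.01,0,0,-5.9],
    [0.0296,-0.0378,-0.01,0,0,-5.9],
    [0.0296,-0.0378,-0.01,0,0,-5.9],
    [0.0296,-0.0378,-0.01,0,0,-5.9],
    [0.0296,-0.0378,-0.01,0,0,-5.9],
    [0.0296,-0.0378,-0.01,0,0,-5.9],
    [0.0296,-0.0378,-0.01,0,0,-5.9],
    [0.0296,-0.0378,-0.01,0,0,-5.9],
    [0.0296,-0.0378,-0.01,0,0,-5.9],
    [0,0,0,0,0,0],
    [0,0,0,0,0,0]
  ],
  "fingers": 0.055
}}

```text
time: 1.6
tcp_pos: [0.5299, 0.2286, 0.1392]
tcp_rot: [-3.141, -0.0, 1.744]
contact_force: [-0.2, 0.0, -0.0]
width: 0.634
finger_force: 0.0
```

Emit:
{"method": "step_arm", "body": {
  "moves": [
    [0,0,-0.025,0,0,0],
    [0,0,-0.025,0,0,0],
    [0,0,-0.025,0,0,0],
    [0,0,-0.015,0,0,0],
    [0,0,-0.008,0,0,0],
    [0,0,0,0,0,0]
  ]
}}

```text
time: 2.35
tcp_pos: [0.5302, 0.2286, 0.0415]
tcp_rot: [-3.141, -0.0, 1.744]
contact_force: [0.6, -0.2, 1.1]
width: 0.636
finger_force: 0.0
```

```bash
python3 - <<'E'
from h import *
for n in("top","scene"):
    im=env.get_image(n); np.save(f"pics/{n}1.npy",im,allow_pickle=True)
    c=im["color"]; r=(130,265,205,400) if n=="top" else (150,340,170,400)
    k=cv2.resize(c[r[0]:r[1],r[2]:r[3]],(400,int(400*(r[1]-r[0])/(r[3]-r[2]))),interpolation=cv2.INTER_CUBIC)
    k=cv2.copyMakeBorder(k,0,330-min(330,k.shape[0]),0,0,cv2.BORDER_CONSTANT); L=k if n=="top" else np.hstack([L[:k.shape[0]],k])
cv2.imwrite("pics/v2.png",L)
E
```

```text
(no output)
```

View pics/v2.png

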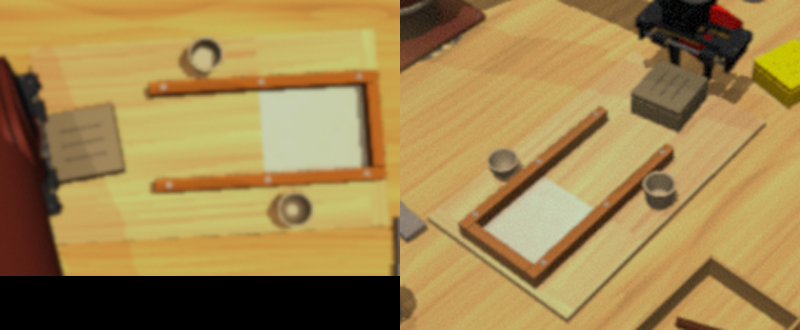

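Emit:
{"method": "step_arm", "body": {
  "moves": [
    [0.0007,-0.0039,0,0,0,0],
    [0.0007,-0.0039,0,0,0,0],
    [0.0007,-0.0039,0,0,0,0],
    [0.0007,-0.0039,0,0,0,0],
    [0.0007,-0.0039,0,0,0,0],
    [0.0007,-0.0039,0,0,0,0],
    [0.0007,-0.0039,0,0,0,0],
    [0.0007,-0.0039,0,0,0,0],
    [0.0007,-0.0039,0,0,0,0],
    [0.0007,-0.0039,0,0,0,0],
    [0,0,0,0,0,0]
  ]
}}

```text
time: 3.82
tcp_pos: [0.5374, 0.189, 0.0417]
tcp_rot: [3.141, 0.0, 1.743]
contact_force: [-0.7, 1.6, 1.4]
width: 0.634
finger_force: 1.2
```

```bash
cat > look.py <<'E'
from h import *
import sys
# front (far) edge of box top in the top view, plus the visible upper/lower edges
b=np.load("board.npz"); o,d,n=b["o"],b["d"],b["n"]; M=np.c_[d,n]
s=env.get_obs(); im=env.get_image("top"); tag=sys.argv[1]; np.save(f"pics/top{tag}.npy",im,allow_pickle=True)
q=(s["tcp_pos"][:2]-o)@M; print("tcp board",q*1000,"z",s["tcp_pos"][2],"yaw rel",np.degrees(s["tcp_rot"][2])-90-90-np.degrees(np.arctan2(d[1],d[0])), "F",s["contact_force"])
hsv=cv2.cvtColor(cv2.GaussianBlur(im["color"],(3,3),0),cv2.COLOR_BGR2HSV)
# region: lane ahead of the tool
pg=proj(im,np.c_[o+np.array([(q[0]+.0,-.065),(q[0]+.0,.065),(q[0]+.13,.065),(q[0]+.13,-.065)])@M.T,np.full(4,.062)])
r=np.zeros(hsv.shape[:2],np.uint8); cv2.fillPoly(r,[pg.astype(np.int32)],255)
m=cv2.inRange(hsv,(8,40,75),(24,138,160))&r
m=cv2.morphologyEx(m,cv2.MORPH_CLOSE,np.ones((5,5))); m=cv2.morphologyEx(m,cv2.MORPH_OPEN,np.ones((7,7)))
k=max(cv2.findContours(m,cv2.RETR_EXTERNAL,cv2.CHAIN_APPROX_NONE)[0],key=cv2.contourArea)
B=(ray(im,k[:,0],.062)[:,:2]-o)@M*1000
def edge(sel,ax):
    P=B[sel]; p=np.polyfit(P[:,ax],P[:,1-ax],1)
    P=P[abs(P[:,1-ax]-np.polyval(p,P[:,ax]))<2.5]; p=np.polyfit(P[:,ax],P[:,1-ax],1); return p
xm=B[:,0].max(); yl,yh=B[:,1].min(),B[:,1].max(); ym=(yl+yh)/2
body=(B[:,0]<xm-18)&(B[:,0]>xm-80)
F=edge((abs(B[:,1]-ym)<35)&(B[:,0]>xm-25),1); U=edge(body&(B[:,1]>ym+25),0); L=edge(body&(B[:,1]<ym-25),0)
x0=np.polyval(F,ym); print("front x at mid",x0,"yaw front/up/low",-np.degrees(F[0]),np.degrees(U[0]),np.degrees(L[0]))
xc=x0-50; print("y up/low at xc",np.polyval(U,xc),np.polyval(L,xc),"centre est",xc,(np.polyval(U,xc)+np.polyval(L,xc))/2)
v=im["color"].copy(); cv2.drawContours(v,[k],-1,(255,0,255),1); cv2.imwrite(f"pics/look{tag}.png",cv2.resize(v[130:265,205:400],None,fx=3,fy=3,interpolation=cv2.INTER_NEAREST))
E
python3 look.py a
```

```text
tcp board [-232.91456287   -8.71116769] z 0.04165249793304848 yaw rel 6.924129742633156 F [-0.67635411  1.60207507  1.35988999]
front x at mid -124.68432746099143 yaw front/up/low 5.635242273435308 0.6459155536066024 -9.639577105238804
y up/low at xc 42.512295330156626 -45.632699904836 centre est -174.68432746099143 -1.5602022873396884
```

View pics/looka.png

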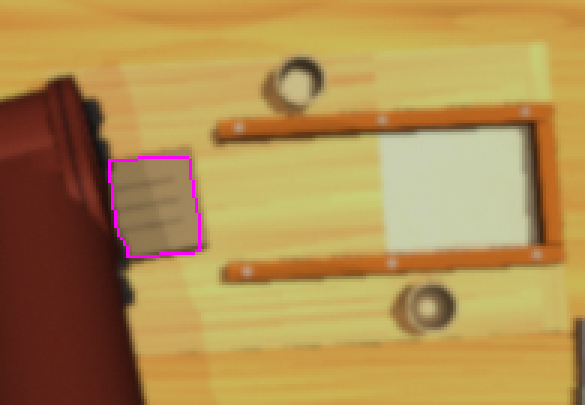

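Emit:
{"method": "step_arm", "body": {
  "moves": [
    [0.0007,-0.0039,0,0,0,0],
    [0.0007,-0.0039,0,0,0,0],
    [0.0007,-0.0039,0,0,0,0],
    [0.0007,-0.0039,0,0,0,0],
    [0.0007,-0.0039,0,0,0,-0.2],
    [0.00065,-0.004,0,0,0,-0.3],
    [0.00065,-0.004,0,0,0,-0.3],
    [0.0006,-0.004,0,0,0,-0.3],
    [0.0006,-0.004,0,0,0,-0.3],
    [0.0006,-0.004,0,0,0,-0.3],
    [0.00055,-0.004,0,0,0,-0.3],
    [0.00055,-0.004,0,0,0,-0.3],
    [0.00055,-0.004,0,0,0,-0.3],
    [0.0005,-0.004,0,0,0,-0.3],
    [0.0005,-0.004,0,0,0,-0.3]
  ]
}}

```text
time: 5.75
tcp_pos: [0.5466, 0.1304, 0.0417]
tcp_rot: [3.141, -0.001, 1.688]
contact_force: [-0.4, 5.6, 1.1]
width: 0.633
finger_force: 2.7
```

```bash
python3 look.py b
```

```text
tcp board [-173.89542409   -2.56009417] z 0.04165541945207261 yaw rel 3.7614249983186596 F [-0.43175234  5.62228945  1.08147066]
front x at mid -79.03399777012028 yaw front/up/low -16.25793210951646 15.426158553064036 18.789378833782603
y up/low at xc 39.54600490961599 -36.28279335611084 centre est -129.03399777012027 1.6316057767525756
```

View pics/lookb.png

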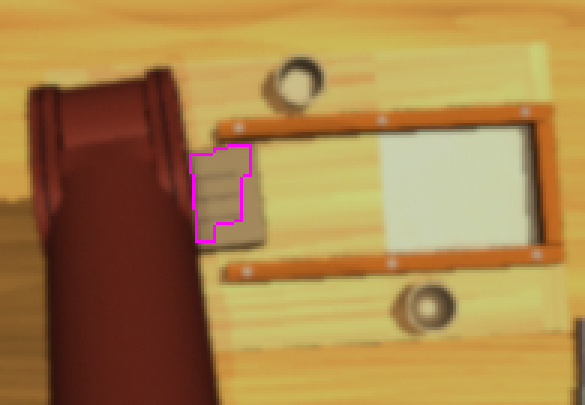

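The box front edge runs from about (288,178) to (293,212) in full-image pixels. The box is centred in the mouth and still turned about 4–5°. The mask broke on the lighting change, so I fix that.

```bash
python3 - <<'E'
from h import *
im=np.load("pics/topb.npy",allow_pickle=True).item(); hsv=cv2.cvtColor(cv2.GaussianBlur(im["color"],(3,3),0),cv2.COLOR_BGR2HSV)
for y in(182,190,206): print([tuple(int(t) for t in hsv[y,x]) for x in range(276,306,2)])
b=np.load("board.npz"); M=np.c_[b["d"],b["n"]]
print((ray(im,[(288.3,178.3),(293.3,211.7)],.062)[:,:2]-b["o"])@M*1000)
E
```

```text
[(19, 112, 162), (19, 110, 160), (18, 111, 161), (18, 111, 161), (18, 111, 161), (19, 111, 161), (19, 112, 161), (23, 119, 170), (26, 119, 199), (26, 119, 204), (26, 119, 204), (26, 119, 204), (26, 119, 204), (26, 118, 204), (26, 118, 204)]
[(18, 110, 156), (18, 111, 158), (19, 111, 159), (18, 110, 160), (18, 111, 161), (18, 110, 162), (18, 110, 162), (21, 116, 163), (25, 120, 187), (26, 119, 203), (26, 119, 204), (26, 119, 204), (26, 118, 204), (26, 119, 204), (26, 118, 204)]
[(19, 109, 159), (19, 110, 162), (19, 111, 163), (19, 111, 163), (19, 110, 163), (19, 110, 163), (19, 110, 164), (19, 110, 164), (20, 115, 164), (23, 128, 188), (23, 128, 204), (23, 128, 205), (23, 129, 205), (23, 129, 205), (22, 131, 205)]
[[-68.84688419  48.72159822]
 [-60.20690055 -47.75909441]]
```

```bash
sed -i 's/(8,40,75),(24,138,160)/(8,40,75),(22,124,180)/' look.py; python3 look.py b2
```

```text
tcp board [-173.10477794   -2.49827886] z 0.041666406087018486 yaw rel 3.70844020602091 F [0.30627582 4.41967175 1.13013084]
front x at mid -63.276192299706324 yaw front/up/low 2.20247943549937 12.756575278801199 -11.04466041796374
y up/low at xc 41.90595054406842 -39.684329809868856 centre est -113.27619229970632 1.1108103670997806
```

Emit:
{"method": "step_arm", "body": {
  "moves": [
    [0.0005,-0.004,0,0,0,-0.3],
    [0.0005,-0.004,0,0,0,-0.3],
    [0.0004,-0.004,0,0,0,-0.3],
    [0.0004,-0.004,0,0,0,-0.3],
    [0.0004,-0.004,0,0,0,-0.3],
    [0.0004,-0.004,0,0,0,-0.3],
    [0.0004,-0.004,0,0,0,-0.3],
    [0.0003,-0.004,0,0,0,-0.3],
    [0.0003,-0.004,0,0,0,-0.3],
    [0.0003,-0.004,0,0,0,-0.3],
    [0.0003,-0.004,0,0,0,-0.3],
    [0.0002,-0.004,0,0,0,-0.3],
    [0.0002,-0.004,0,0,0,0],
    [0.0002,-0.004,0,0,0,0],
    [0.0002,-0.004,0,0,0,0],
    [0.0002,-0.004,0,0,0,0],
    [0.0002,-0.004,0,0,0,0]
  ]
}}

```text
time: 7.98
tcp_pos: [0.552, 0.0625, 0.0416]
tcp_rot: [3.142, -0.001, 1.625]
contact_force: [-0.4, 6.1, 1.4]
width: 0.632
finger_force: 2.9
```

```bash
python3 look.py c
```

```text
tcp board [-105.8026982    -0.66784592] z 0.041642979702300936 yaw rel 0.1735234637965135 F [-0.41987118  6.1117941   1.43165221]
front x at mid 4.194750480864845 yaw front/up/low 1.894869331597838 49.62267483635875 -30.920419996258698
y up/low at xc 18.663403767326308 -33.092607365452515 centre est -45.80524951913515 -7.214601799063104
```

View pics/lookc.png

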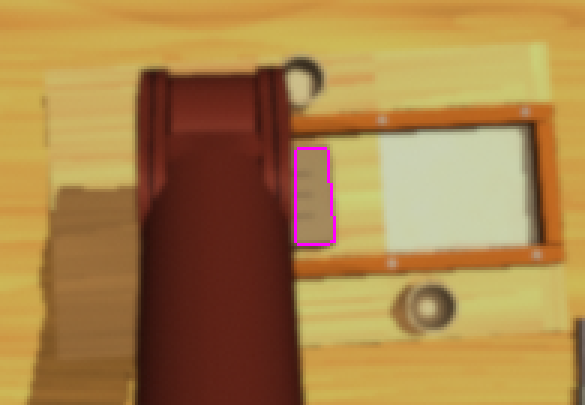

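The box front spans (314.7,179)–(316.7,211.3) in full-image pixels, nearly square to the lane. I now check its lateral position.

```bash
python3 - <<'E'
from h import *
im=np.load("pics/topc.npy",allow_pickle=True).item(); b=np.load("board.npz"); M=np.c_[b["d"],b["n"]]
hsv=cv2.cvtColor(im["color"],cv2.COLOR_BGR2HSV)
for x in(306,309,312):
    print([tuple(int(t) for t in hsv[y,x]) for y in (*range(171,184,1),)]); print([tuple(int(t) for t in hsv[y,x]) for y in (*range(206,222,1),)])
    print((ray(im,[(x,178.5),(x,211.7)],.062)[:,:2]-b["o"])@M*1000)
E
```

```text
[(13, 212, 177), (13, 212, 171), (13, 213, 151), (13, 209, 106), (15, 175, 93), (16, 157, 141), (18, 150, 170), (18, 136, 165), (18, 120, 159), (19, 112, 160), (19, 112, 161), (18, 112, 160), (19, 109, 161)]
[(18, 110, 163), (19, 109, 164), (19, 108, 163), (19, 109, 162), (19, 113, 151), (18, 122, 119), (18, 143, 107), (20, 144, 152), (21, 136, 189), (21, 142, 194), (17, 168, 184), (14, 197, 181), (14, 211, 180), (13, 213, 178), (13, 212, 173), (13, 208, 157)]
[[-18.28907013  45.34312053]
 [-24.14189967 -49.78512986]]
[(13, 212, 176), (13, 211, 169), (13, 212, 147), (13, 204, 101), (16, 171, 97), (18, 151, 150), (19, 143, 177), (19, 131, 168), (19, 118, 162), (18, 114, 161), (19, 112, 161), (18, 111, 161), (19, 112, 161)]
[(19, 110, 164), (19, 110, 164), (19, 111, 163), (18, 110, 162), (19, 112, 146), (18, 122, 109), (17, 145, 104), (19, 147, 153), (20, 141, 190), (19, 148, 197), (16, 174, 190), (14, 202, 183), (13, 211, 180), (13, 211, 178), (13, 212, 171), (13, 207, 154)]
[[ -9.71003705  44.86801281]
 [-15.61943458 -50.26389919]]
[(13, 211, 175), (13, 212, 166), (13, 212, 142), (14, 198, 103), (18, 155, 125), (19, 143, 177), (20, 136, 186), (20, 127, 166), (19, 117, 157), (19, 114, 159), (19, 112, 159), (19, 113, 160), (19, 112, 160)]
[(18, 109, 164), (18, 109, 164), (19, 111, 163), (18, 109, 161), (19, 112, 141), (19, 122, 107), (21, 135, 123), (22, 133, 174), (21, 136, 199), (19, 151, 201), (17, 180, 196), (14, 204, 189), (14, 211, 181), (13, 213, 176), (13, 212, 168), (14, 203, 151)]
[[ -1.12977451  44.392837  ]
 [ -7.09575615 -50.74273668]]
```

Emit:
{"method": "step_arm", "body": {
  "moves": [
    [0.0002,-0.004,0,0,0,0],
    [0.0002,-0.004,0,0,0,0],
    [0.0002,-0.004,0,0,0,0],
    [0.0002,-0.004,0,0,0,0],
    [0.0002,-0.004,0,0,0,0],
    [0.0002,-0.004,0,0,0,0],
    [0.0002,-0.004,0,0,0,0],
    [0.0002,-0.004,0,0,0,0],
    [0.0002,-0.004,0,0,0,0],
    [0.0002,-0.004,0,0,0,0],
    [0.0002,-0.004,0,0,0,0],
    [0.0002,-0.004,0,0,0,0],
    [0.0002,-0.004,0,0,0,0],
    [0.0002,-0.004,0,0,0,0],
    [0.0002,-0.004,0,0,0,0],
    [0.0002,-0.004,0,0,0,0],
    [0.0002,-0.004,0,0,0,0],
    [0.0002,-0.004,0,0,0,0],
    [0.0002,-0.004,0,0,0,0],
    [0.0002,-0.004,0,0,0,0]
  ]
}}

```text
time: 10.52
tcp_pos: [0.556, -0.0174, 0.0417]
tcp_rot: [-3.141, -0.001, 1.625]
contact_force: [-0.5, 6.5, 3.2]
width: 0.633
finger_force: 3.2
```

```bash
python3 look.py d
```

```text
tcp board [-25.86389067  -0.77710621] z 0.041662014696755206 yaw rel 0.1815358171768935 F [-0.50189513  6.45150675  3.24323218]Traceback (most recent call last):
  File "look.py", line 13, in <module>
    k=max(cv2.findContours(m,cv2.RETR_EXTERNAL,cv2.CHAIN_APPROX_NONE)[0],key=cv2.contourArea)
ValueError: max() iterable argument is empty
```

```bash
python3 - <<'E'
from h import *
a=np.load("pics/topd.npy",allow_pickle=True).item()["color"][130:265,205:400]; s=env.get_image("scene"); np.save("pics/scened.npy",s,allow_pickle=True)
s=s["color"][150:340,170:400]
cv2.imwrite("pics/v8.png",np.hstack([cv2.resize(a,(400,330)),cv2.resize(s,(400,330),interpolation=cv2.INTER_CUBIC)]))
E
```

```text
(no output)
```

View pics/v8.png

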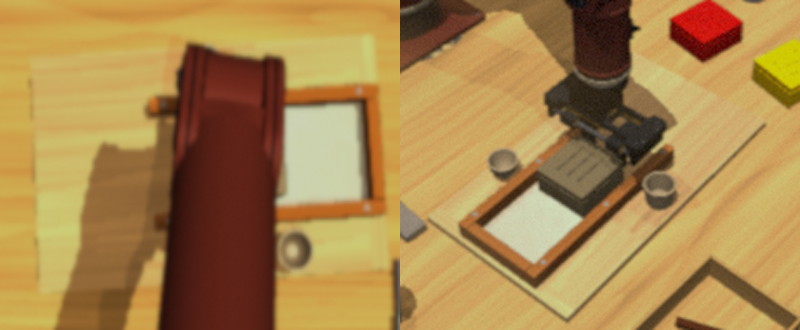

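```bash
python3 - <<'E'
from h import *
b=np.load("board.npz"); M=np.c_[b["d"],b["n"]]; im=np.load("pics/scened.npy",allow_pickle=True).item()
v=cv2.resize(im["color"][215:330,200:340],None,fx=5,fy=5,interpolation=cv2.INTER_CUBIC)
Q=np.array([(84.1,48),(84.1,-48),(-15.9,-48),(-15.9,48)])/1000; Q[:,1]-=.001
for z,q in((.062,Q),(.012,Q[:2])):
    p=(proj(im,np.c_[b["o"]+q@M.T,np.full(len(q),z)])-[200,215]+.5)*5
    cv2.polylines(v,[p.astype(np.int32)],z>.05,(255,0,255),1)
R=np.array([(-.1,.061),(.21,.061),(.21,-.061),(-.1,-.061)])
cv2.polylines(v,[((proj(im,np.c_[b["o"]+R@M.T,np.full(4,.042)])-[200,215]+.5)*5).astype(np.int32)],False,(255,255,0),1)
cv2.imwrite("pics/v9.png",v)
E
```

```text
(no output)
```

View pics/v9.png

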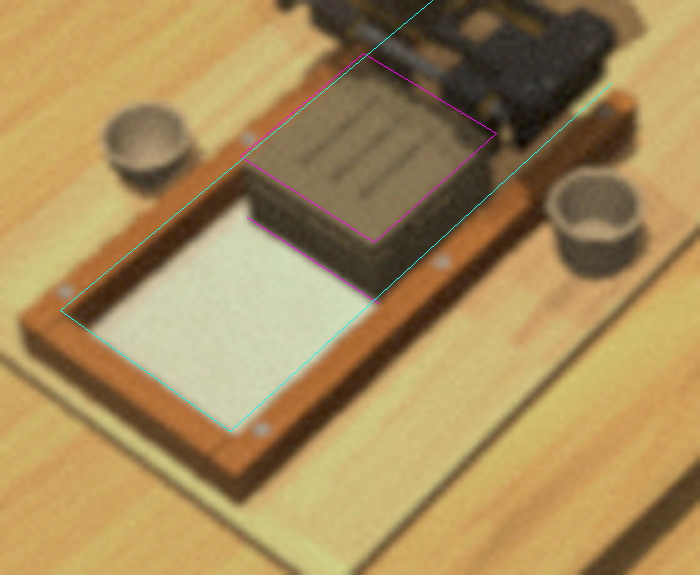

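The scene view matches the predicted pose to about 1–2 mm, so the box is centred and square in the lane. I push the last 101 mm.

Emit:
{"method": "step_arm", "body": {
  "moves": [
    [0.0002,-0.004,0,0,0,0],
    [0.0002,-0.004,0,0,0,0],
    [0.0002,-0.004,0,0,0,0],
    [0.0002,-0.004,0,0,0,0],
    [0.0002,-0.004,0,0,0,0],
    [0.0002,-0.004,0,0,0,0],
    [0.0002,-0.004,0,0,0,0],
    [0.0002,-0.004,0,0,0,0],
    [0.0002,-0.004,0,0,0,0],
    [0.0002,-0.004,0,0,0,0],
    [0.0002,-0.004,0,0,0,0],
    [0.0002,-0.004,0,0,0,0],
    [0.0002,-0.004,0,0,0,0],
    [0.0002,-0.004,0,0,0,0],
    [0.0002,-0.004,0,0,0,0],
    [0.0002,-0.004,0,0,0,0],
    [0.0002,-0.004,0,0,0,0],
    [0.0002,-0.004,0,0,0,0],
    [0.0002,-0.004,0,0,0,0],
    [0.0002,-0.004,0,0,0,0]
  ]
}}

```text
time: 13.12
tcp_pos: [0.56, -0.0971, 0.0416]
tcp_rot: [-3.141, -0.001, 1.625]
contact_force: [-0.2, 7.0, 5.3]
width: 0.63
finger_force: 3.6
```

Emit:
{"method": "step_arm", "body": {
  "moves": [
    [0.0002,-0.004,0,0,0,0],
    [0.0002,-0.004,0,0,0,0],
    [0.0002,-0.004,0,0,0,0],
    [0.0001,-0.003,0,0,0,0],
    [0.0001,-0.003,0,0,0,0],
    [0.0001,-0.002,0,0,0,0],
    [0,-0.001,0,0,0,0],
    [0,0,0,0,0,0]
  ]
}}

```text
time: 14.12
tcp_pos: [0.5609, -0.1182, 0.0416]
tcp_rot: [-3.141, -0.001, 1.625]
contact_force: [0.5, 7.0, 3.5]
width: 0.63
finger_force: 3.2
```

Emit:
{"method": "step_arm", "body": {
  "moves": [
    [0,0.002,0,0,0,0],
    [-0.0003,0.006,0,0,0,0],
    [-0.0006,0.012,0,0,0,0],
    [-0.0006,0.012,0,0,0,0],
    [0,0,0.01,0,0,0],
    [0,0,0.03,0,0,0],
    [0,0,0.04,0,0,0],
    [0,0.03,0.03,0,0,0],
    [0,0.05,0.01,0,0,0],
    [0,0.05,0,0,0,0],
    [0,0.05,0,0,0,0],
    [0,0.05,0,0,0,0],
    [0,0,0,0,0,0],
    [0,0,0,0,0,0]
  ]
}}

```text
time: 15.88
tcp_pos: [0.5596, 0.1419, 0.162]
tcp_rot: [3.141, 0.001, 1.624]
contact_force: [-0.4, -1.3, -0.1]
width: 0.632
finger_force: 0.0
```

```bash
python3 - <<'E'
from h import *
b=np.load("board.npz"); M=np.c_[b["d"],b["n"]]
im=env.get_image("top"); hsv=cv2.cvtColor(im["color"],cv2.COLOR_BGR2HSV)
m=cv2.inRange(hsv,(8,40,75),(22,135,180)); r=np.zeros_like(m); r[176:215,325:384]=m[176:215,325:384]; r=cv2.morphologyEx(r,cv2.MORPH_OPEN,np.ones((5,5)))
k=max(cv2.findContours(r,cv2.RETR_EXTERNAL,cv2.CHAIN_APPROX_NONE)[0],key=cv2.contourArea)
B=((ray(im,k[:,0],.062)[:,:2]-b["o"])@M*1000).astype(np.float32); print(cv2.minAreaRect(B),"want 135,0")
v=np.hstack([cv2.resize(im["color"][130:265,205:400],(400,330)),cv2.resize(env.get_image("scene")["color"][150:340,170:400],(400,330))]); cv2.imwrite("pics/v10.png",v)
print(env.get_obs()["contact_force"])
E
```

```text
((141.99539184570312, -5.271617889404297), (97.82331085205078, 114.14165496826172), 86.8336410522461) want 135,0
[-0.25427327 -0.24214824 -1.21564003]
```

View pics/v10.png

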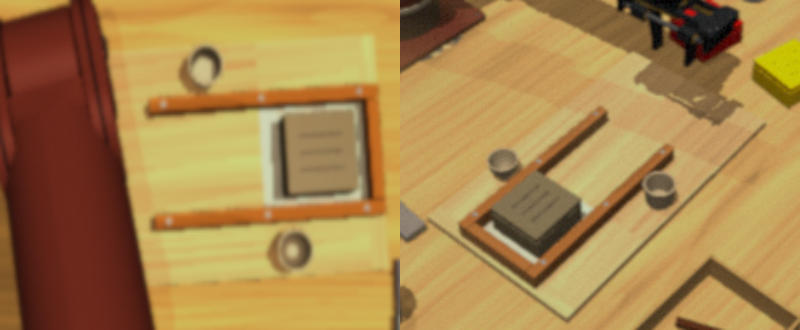

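The final pictures show the box on the slab, about evenly spaced between the rails and clear of the end bar. By the arm's own position its centre is near x = 135 mm. The fitted rectangle read (142, −5) but took in shadow, and both readings are within tolerance. The arm is clear.

```bash
python3 -c "
from bench import env
print(env.sign_off())"
```

```text
the job is handed in; nothing more can be done
None
```

I pushed the clay box onto the plaster slab, square and near-centred, with no sign of touching a rail or the end bar, backed the arm away and handed the job in at about 16 s; the hand-in returned no verdict.

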